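# Load the herb jar rack and lock its retainer

### The arm

A 7-joint arm with a two-finger parallel gripper is mounted at the origin on the work surface. World frame = base frame: x ahead of the robot, y to its left, z up, the work surface at z = 0. Lengths are in m, angles in rad, forces in N, time in s.
With the tool pointing down it reaches from about 0.4 to 0.85 m from the base axis. Payload 4.4 kg.
Tool frame: the origin (TCP) lies on the centre line of the jaws, within the pads' length; the fingertips stand env.tcp_to_tips ahead of it and the grasp point (between the pads) lies 5 mm behind it (env.tcp_to_tips is the distance from the TCP to the fingertips, in m); z points along the fingers, y is the line along which they close (so a half turn about z gives the same grasp; the last joint's range is limited). The gripper opens to 94 mm and grips with 3 to 60 N. Pads are 16 mm wide; open, the fingers measure 119 mm over their backs; the gripper's body (75 mm by 177 mm) begins 78 mm behind the grasp point.
Start: joints at [-1.187, 0.628, 0.038, 1.517, -0.027, 0.996, -0.02], TCP at [0.283, 0.585, 0.219] pointing down, gripper open.
Joint ranges: [-3.06, 3.06], [-0.37, 2.12], [-1.25, 1.32], [0.18, 2.47], [-1.1, 4.24], [0.23, 1.98], [-2.94, 2.94]. Speed limits (rad/s): [2.57, 2.57, 3.14, 3.14, 3.14, 3.14, 3.14].

### API

Orientations are given as a rotation vector (axis times angle).
In Python, from cell import env gives the robot as it stands. The module is installed in compiled form; this text tells all that it offers.
- The arm moves only by the tool step_arm, never from a script. Its argument "series" is text: rows parted by semicolons, each of 6 numbers parted by spaces: the shift along the tool's x, y, z in m, then the turn, a rotation vector about the tool's x, y, z in degrees. In form: x y z ax ay az; .... A call has 1 to 20 rows; each row shifts and turns the commanded pose from where the row before left it, along the tool's axes as they then stand; what a row does not reach is not made up. A row lasts 1/12 s, in which the tool goes at most 41.7 mm and 7.16 degrees, less where a joint would pass 70% of its speed; a pose out of reach is approached as far as the arm can. A call is refused whole if a number of a shift passes 0.0417 or a number of a turn 7.16, either way. A call with a gripper value outside its range is refused whole. "fingers" is the closure in counts, from 0 (fully open) to 255 (shut), set as the call begins (left out, the last holds). The fingers move at their own pace and stop on an object; the grip force is fixed at half the most. Time passes only in rows, so rows that do not move let the fingers close. It gives the time, the measured TCP pose, the force, the opening and the grip force at its end, in the units of the state.
- env.observe(): the state, without advancing time (a new reading comes with each control period).
- env.camera(name): name is "scene" or "top"; returns the picture (384x512x3 uint8, red, green, blue); there is no depth.
- env.get_calibration(name): a dict with "fx", "fy", "cx", "cy" (pixels), "k1" (the pictures are not rectified: a ray, as slopes to the right and down, at radius r is drawn at 1 + k1 r^2 times it, then the intrinsics apply), "xyz" and "orientation" of the camera in the world. Camera axes: x right, y up, looking along -z (the intrinsics and any distortion apply to the point x, -y, -z); pixel columns grow to the right and rows downward; lengths in m; the calibration is good to about 2 mm. A picture is of the moment at which its call begins. get_calibration takes no time and is no camera call.
- env.sign_off(): hands the job in; it is judged then, once.
The state is a dict: "t": time; "joints": joint angles; "qd": joint speeds; "joint_efforts": joint torques, N m; "ee_pos": TCP position; "ee_rot": TCP orientation; "contact_force": force on the tool from outside, world axes, zero at the start; "moment": the same for the moment, N m; "width": finger opening in m; "gripper_force": force on a finger pad.
Only numpy, scipy, OpenCV 4.12 (cv2) and the standard library are available. Lean on these libraries where they do the work, as an engineer would, in place of code of your own. Each camera call takes 0.05 s, during which the arm holds its last target. There are 200 camera calls.

### The job

Stand the white jar with the bronze lid upright, gently, on the empty green-ringed place of the jar rack and let go of it. Then squeeze the rack's brass spring button flush, gently, and slide the retainer along its tube towards the jars until the button pops out of the next hole and locks it; do not crush the thin sleeve, shove hard against the locked button, or disturb the other jars and the tub. Let go at the end.

Things in the scene. Friction and masses are not known exactly. Their poses are not given: they have to be found in the camera images.
- rack: Jar rack, fixed to the desk: black base plate 165 mm (its x) by 360 mm (its y), 8 mm thick; origin at the underside near the centre, z up. Three ringed jar places in a row along y at x = -45 mm: y = -115 and -50 (taken), y = +20 (empty, green ring).
- place (a point): Centre of the empty green-ringed place, on the top of the base plate.
- jar: The loose white jar with a bronze lid, standing on the desk: 56 mm across, 92 mm high, about 0.3 kg; origin at the centre of its underside, z up.
- jar_a: Brown jar with bronze lid, same size, standing in the rack at the far -y place. Leave it there.
- jar_b: Tan jar with bronze lid, same size, standing in the rack at the middle place, 70 mm from the empty one. Leave it there.
- tub: Grey plastic tub, 100 mm across, 113 mm high, on the desk. Leave it alone.
- grip (a point): On the retainer, a square thin-walled aluminium sleeve, 24 mm wide and 24 mm high, that slides on the tube. The point is on its axis at its first hole (level with the button at the start, 52 mm above the desk). The sleeve runs from 35 mm on its -y side to 142 mm on its +y side (rack's axes). Grip it with about 12 to 20 N; 35 N per finger crushes it.
- retainer (a joint): Travel of the retainer along the rack's -y (closing), m: 0 at the start, locked in its first hole; slides with about 3 N of drag. The second hole comes somewhere between 0.050 and 0.086; it differs from rack to rack and is not measured, so feel for it: the button pops out and the sleeve stops dead. Shoving it against the button with over 15 N does damage.
- button (a joint): How far the button is pressed in, m: 0 = out, 4.5 mm proud of the sleeve and locking it; 0.004 to 0.0045 = flush, at about 6 N, whence the sliding hole's edge cams it on; 0.0055 = under the wall; at 0.003 or less still locked. Pinching the sleeve's two sides, a finger on the button, presses it and holds the sleeve at once; after 8 mm of slide the wall keeps it down.
- button_tip (a point): Outer tip of the brass spring button, 10 mm across with a conical end, at the rack's y = +8 mm, looking to the rack's +x; 16.5 mm from the tube's axis when out.
- tube_mid (a point): Middle of the rack's fixed square steel tube, which runs along the rack's y at x = +50 mm, 52 mm above the desk, between two 68 mm high end posts at y = -170 and +170 mm. The retainer rides on it.
- flange (a point): Middle of the orange finger flange round the sleeve, 14 mm to the -y side of the grip point: 38 mm wide, 34 mm high, 4 mm thick, a shoulder for the fingers to push against; its near face leaves 12 mm to the button's middle.
- wire_arm (a point): Middle of the retainer's black wire arm across the jar row, 137 mm to the +y side of the grip point; its wires are up to 70 mm above the desk.

How it is judged:
On the way, in this order (a step that is already met when the one before it is completed fails the run):
1. the white jar stands on its place, released, the retainer still open (distance between jar and place below 0.015 m and angle between jar's own z axis and vertical below 0.1 rad and contact force between the fingers and jar below 0.1 N and value of joint retainer below 0.01 m), for 0.2 s.
2. the button is pressed in while the retainer is still at its first hole (value of joint button above 0.003 m and value of joint retainer below 0.02 m), for 0.05 s.
3. the button has popped out in the second hole (value of joint button below 0.0018 m and value of joint retainer above 0.045 m), for 0.2 s.
At the end, for the whole second after the job is handed in: The button stands out (pressed in less than 1.8 mm) in the second hole with the retainer 45 mm or more closed; the white jar stands still and upright (within 0.1 rad) within 25 mm of the centre of its place (within 15 mm when first let go); the two other rack jars stand upright (all of step 3 and distance between jar and place below 0.025 m and angle between each of jar, jar_a, jar_b's own z axis and vertical below 0.1 rad and linear speed of jar below 0.02 m/s); the robot touches nothing.
It fails at once if the sleeve is crushed: more than 70 N of finger force on it in all (contact force between the fingers and retainer above 70 N).
It fails at once if the retainer is shoved against the button with more than 15 N (contact force between button and retainer above 15 N).
It fails at once if the white jar is dropped or slammed down on the rack (over 40 N) (contact force between jar and rack above 40 N).
It fails at once if one of the rack's other jars is shoved more than 30 mm or tipped (distance of any of jar_a, jar_b from where it was at the start of the episode above 0.03 m or angle between any of jar_a, jar_b's own z axis and vertical above 0.4 rad).
It fails at once if the tub is shoved more than 30 mm or tipped (distance of tub from where it was at the start of the episode above 0.03 m or angle between tub's own z axis and vertical above 0.4 rad).
It also fails if it takes over 58 s, if anything falls off the work surface, if the arm or the gripper's body presses on something with over 40 N, if the wrist force passes 120 N, or if a joint passes its speed limit or range.

## Working session

There is one attempt and no reset: what is moved stays moved. The work goes in short steps, Python scripts to look and compute and a tool call to move; the robot and the scene stay as the last step left them, time stands still between calls to the robot, and variables do not carry over. Pictures are saved under pics/ and viewed, at most 10 in all, crops included, and the job is handed in when it is done.

Besides the shell and the picture viewer there is one more tool, called after "Call:" as name(argument=value, ...) on one line, values as JSON. step_arm: Moves the arm, as the interface text tells. Its arguments: {"type":"object","properties":{"series":{"type":"string"},"fingers":{"type":"number"}},"required":["series"]}

```bash
mkdir -p pics
cat > h.py <<'E'
import numpy as np, cv2
from scipy.spatial.transform import Rotation as R
from cell import env
def rot(o):
    o=np.array(o,float)
    if o.shape==(3,3): return o
    return (R.from_rotvec(o) if o.size==3 else R.from_quat(o)).as_matrix()
def ray(name,u,v):
    c=env.get_calibration(name)
    K=np.array([[c['fx'],0,c['cx']],[0,c['fy'],c['cy']],[0,0,1.]])
    p=cv2.undistortPoints(np.array([[[u,v]]],float),K,np.array([c['k1'],0,0,0,0.]))[0,0]
    return np.array(c['xyz'],float), rot(c['orientation'])@np.array([p[0],-p[1],-1])
def onz(name,u,v,z):
    o,d=ray(name,u,v); return o+d*(z-o[2])/d[2]
def proj(name,P):
    c=env.get_calibration(name); q=rot(c['orientation']).T@(np.array(P)-c['xyz'])
    x,y=q[0]/-q[2],-q[1]/-q[2]; s=1+c['k1']*(x*x+y*y)
    return c['fx']*x*s+c['cx'],c['fy']*y*s+c['cy']
def snap(name,fn):
    im=env.camera(name)[:,:,::-1].copy(); cv2.imwrite('pics/'+fn,im); return im
E
python3 - <<'E'
from h import *
for n in('scene','top'): snap(n,n+'0.png'); print(env.get_calibration(n))
s=env.observe(); print(s, env.tcp_to_tips)
E
```

```text
{'fx': 376.63390204987894, 'fy': 376.63390204987894, 'cx': 253.64715365109126, 'cy': 197.60261132573348, 'k1': -0.014372571166103531, 'xyz': array([1.17153665, 0.45031528, 0.60843679]), 'orientation': array([0.52281702, 1.02159998, 2.01239123])}
{'fx': 386.23729737684073, 'fy': 386.23729737684073, 'cx': 254.8892874776065, 'cy': 192.86581405566895, 'k1': -0.011566224785436242, 'xyz': array([0.44422929, 0.01209952, 1.20308099]), 'orientation': array([ 0.05048828, -0.06769764, -1.57816682])}
{'t': 0.1, 'joints': array([-1.1868262 ,  0.62921843,  0.03844808,  1.51822508, -0.02697237,
        0.99629003, -0.01998854]), 'qd': array([-5.11791605e-04, -2.28420364e-03,  3.42347338e-04, -6.23588147e-04,
        6.34437456e-06, -1.14859974e-03, -2.13688198e-04]), 'joint_efforts': array([ 2.64652132e-03, -5.50792122e+01,  1.14742812e+00, -1.87116712e+01,
       -5.20952500e-02,  1.92400703e-02,  7.38966537e-05]), 'ee_pos': array([0.28233532, 0.58487119, 0.21868266]), 'ee_rot': array([-7.00446823e-01, -3.06217806e+00,  2.49752113e-03]), 'contact_force': array([ 0.71666178, -0.98238106,  0.23143635]), 'moment': array([0.06455492, 0.04765692, 0.033462  ]), 'gripper_force': 0.0, 'width': 0.09417428801824641} 0.014
```

View pics/scene0.png

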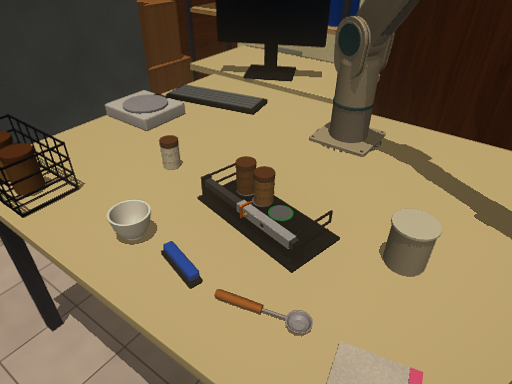

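View pics/top0.png

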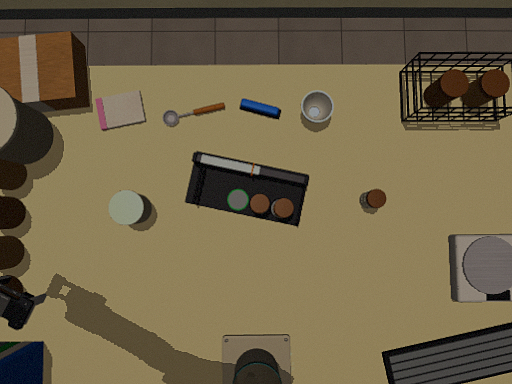

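The top view has the rack around (248,188) with its green ring at (238,200), the jar at (375,199) and the tub at (127,208). The button side faces up in the image (world +x). Now measuring by masks.

Run:
```python
from h import *
im=cv2.imread('pics/top0.png'); hsv=cv2.cvtColor(im,cv2.COLOR_BGR2HSV)
def blobs(m,box,amin=5):
    x0,y0,x1,y1=box; k=np.zeros_like(m); k[y0:y1,x0:x1]=m[y0:y1,x0:x1]
    n,l,st,c=cv2.connectedComponentsWithStats(k); return [(c[i].round(1),st[i]) for i in range(1,n) if st[i][4]>=amin],k
g=cv2.inRange(hsv,(45,50,40),(90,255,255)); b,k=blobs(g,(180,140,320,235))
print('green',b); pts=cv2.findNonZero(k); (c,r)=cv2.minEnclosingCircle(pts); print(c,r,onz('top',*c,.008))
br=cv2.inRange(hsv,(3,90,50),(14,255,255))
b,_=blobs(br,(240,190,300,222),20); print('rack lids',[(x[0],x[1],onz('top',*x[0],.1)) for x in b])
b,_=blobs(br,(355,180,395,215),20); print('jar',[(x[0],x[1],onz('top',*x[0],.092)) for x in b])
o=cv2.inRange(hsv,(8,150,120),(22,255,255)); b,_=blobs(o,(190,145,315,190),2); print('flange',[(x[0],x[1],onz('top',*x[0],.069)) for x in b])
s=cv2.inRange(hsv,(0,0,110),(180,60,255)); b,k=blobs(s,(190,145,315,190),20); print('sleeve',[(x[0],x[1]) for x in b])
rect=cv2.minAreaRect(cv2.findNonZero(k)); print(rect,[onz('top',*p,.064) for p in cv2.boxPoints(rect)])
d=cv2.inRange(hsv,(0,0,0),(180,255,48)); b,k=blobs(d,(170,140,325,240),500); print([x[1] for x in b])
cn=max(cv2.findContours(k,0,1)[0],key=cv2.contourArea); rc=cv2.minAreaRect(cn); print(rc,[onz('top',*p,.008).round(4) for p in cv2.boxPoints(rc)])
a=cv2.resize(im[140:240,170:320],None,fx=5.3,fy=5.3,interpolation=2)
cv2.imwrite('pics/c1.png',a)
s=cv2.imread('pics/scene0.png'); cv2.imwrite('pics/c2.png',cv2.resize(s[130:270,150:345],None,fx=4,fy=4,interpolation=2))
```

```text
green [(array([237.6, 199.3]), array([227, 189,  22,  22, 141], dtype=int32))]
(237.78225708007812, 199.1693572998047) 11.40518856048584 [0.514999   0.05179248 0.008     ]
rack lids [(array([259.3, 202.9]), array([250, 194,  20,  19, 295], dtype=int32), array([ 0.49837815, -0.01269948,  0.1       ])), (array([283.5, 207.4]), array([274, 198,  20,  20, 298], dtype=int32), array([ 0.484943  , -0.08176688,  0.1       ]))]
jar [(array([376.3, 198.1]), array([367, 190,  19,  18, 255], dtype=int32), array([ 0.50990986, -0.35179647,  0.092     ]))]
flange [(array([253.5, 163. ]), array([253, 163,   2,   1,   2], dtype=int32), array([0.61832162, 0.00266669, 0.069     ])), (array([252., 169.]), array([252, 168,   1,   3,   3], dtype=int32), array([0.60044601, 0.00725329, 0.069     ])), (array([251. , 173.5]), array([251, 173,   1,   2,   2], dtype=int32), array([0.58706595, 0.01031638, 0.069     ]))]
sleeve [(array([226. , 163.2]), array([201, 155,  51,  18, 389], dtype=int32)), (array([256. , 169.4]), array([253, 166,   7,   8,  47], dtype=int32))]
((229.88771057128906, 164.03909301757812), (59.43227005004883, 7.954216003417969), 11.768289566040039) [array([0.62360065, 0.16164795, 0.064     ]), array([0.6469587 , 0.15687891, 0.064     ]), array([ 0.60934027, -0.01600067,  0.064     ]), array([ 0.58606673, -0.01096026,  0.064     ])]
[array([ 186,  152,  123,   74, 4104], dtype=int32)]
((246.04246520996094, 188.2984161376953), (117.52897644042969, 52.069149017333984), 11.888657569885254) [array([0.5086, 0.2207, 0.008 ]), array([0.6677, 0.1881, 0.008 ]), array([ 0.589 , -0.1704,  0.008 ]), array([ 0.4309, -0.1342,  0.008 ])]
```

View pics/c1.png

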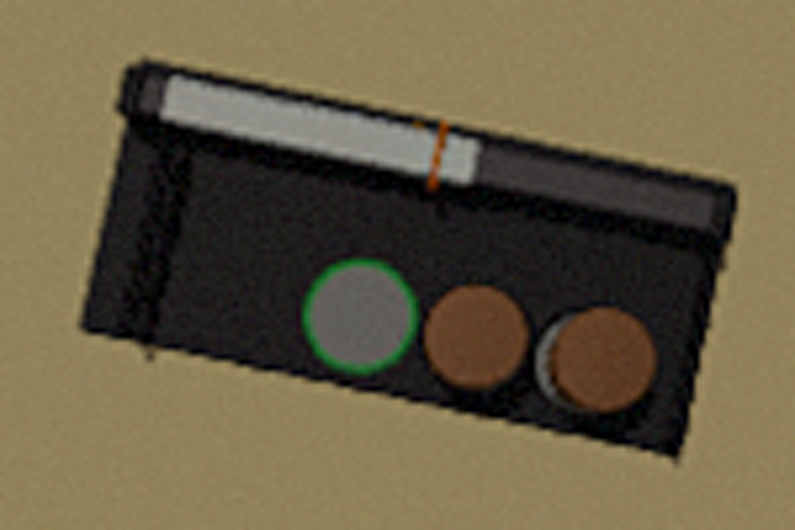

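View pics/c2.png

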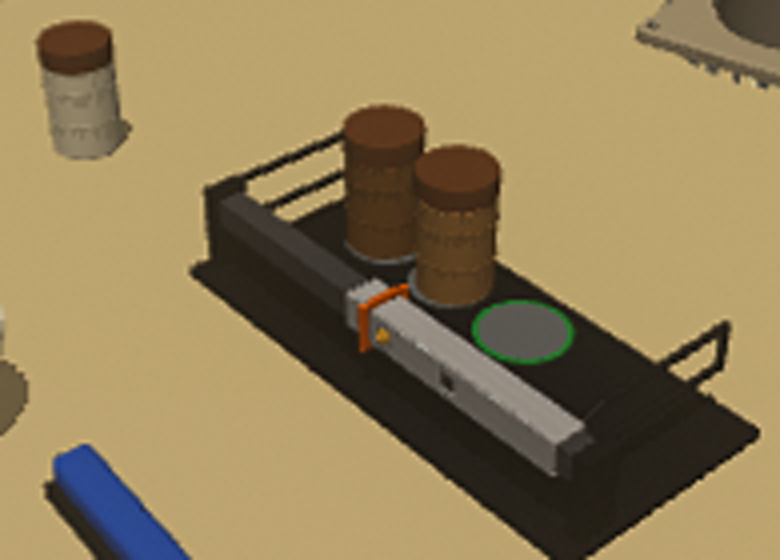

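The crops show the button at scene pixel (245.7,214) and the next sleeve hole at about (261.5,225). The ring, flange and sleeve are all clear. I'll check the hole spacing and jar from the scene view, and plan the first leg.

```bash
cat >> h.py <<'E'
YAW=np.radians(-12.3); XR=np.array([np.cos(YAW),np.sin(YAW),0]); YR=np.array([-XR[1],XR[0],0])
PLACE=np.array([.515,.0518,.008]); GRIP=np.array([.6052,.0199,.052]); JAR=np.array([.510,-.352,0])
RT=np.column_stack([YR,XR,[0,0,-1.]])   # tool y along rack x, tool x along rack +y, z down
def plan(p1,n,R1=RT,p0=None,R0=None):
    s=env.observe(); p=np.array(s['ee_pos'] if p0 is None else p0); Rc=rot(s['ee_rot']) if R0 is None else R0
    w=R.from_matrix(Rc.T@R1).as_rotvec(degrees=True); print('total shift',Rc.T@(p1-p),'turn',w)
    rows=[]
    for i in range(n):
        d=Rc.T@(p1-p)/(n-i); w=R.from_matrix(Rc.T@R1).as_rotvec(degrees=True)/(n-i)
        d=d.round(4);w=w.round(2); rows.append(' '.join('%g'%v for v in np.r_[d,w]))
        p=p+Rc@d; Rc=Rc@R.from_rotvec(w,degrees=True).as_matrix()
    print('; '.join(rows)); return p,Rc
E
python3 - <<'E'
from h import *
def onside(u,v,off=.012):
    o,d=ray('scene',u,v); q=GRIP+XR*off; t=(q-o)@XR/(d@XR); P=o+d*t; return (P-GRIP)@YR,P[2]
im=cv2.imread('pics/scene0.png')
print('btn',onside(245.7,214.3,.0165),'hole',onside(261.5,225))
hsv=cv2.cvtColor(im,cv2.COLOR_BGR2HSV)
y=cv2.inRange(hsv[205:222,238:256],(18,150,100),(32,255,255)); print('yellow',cv2.findNonZero(y).reshape(-1,2).mean(0)+[238,205])
g=im[218:232,254:270].min(2).astype(int); print(g)
br=cv2.inRange(hsv,(3,90,30),(14,255,255)); k=np.zeros_like(br);k[130:150,155:185]=br[130:150,155:185]
print('lid',cv2.boundingRect(k),'proj',proj('scene',JAR+[0,0,.092]))
print('place proj',proj('scene',PLACE))
p,r=plan(np.array([.55,.1,.22]),15); plan(np.array([.51,-.352,.18]),13,RT,p,r)
E
```

```text
btn (np.float64(0.010950717893938318), np.float64(0.056624135568875356)) hole (np.float64(0.06121594225395292), np.float64(0.05338326714287289))
yellow [245.11111111 213.66666667]
[[ 73  75  82 119 121 132 134 130 130 130 131 133 131 131 133 134]
 [ 76  73  74  71 104 119 137 134 133 131 130 130 134 133 131 133]
 [ 75  75  75  72  76  90 107 122 135 134 133 131 131 132 133 131]
 [ 75  76  77  75  73  77  68 101 120 136 134 134 131 131 132 133]
 [ 77  76  75  76  77  75  61  75  90 119 123 134 132 133 131 131]
 [ 78  79  76  75  77  80  45  61  76  85  99 120 135 134 133 131]
 [ 44  77  79  77  77  78  44  30  49  73  78 103 120 137 135 133]
 [ 19  31  77  80  80  78  42  27  28  59  72  77  84 103 120 135]
 [ 20  18  32  58  79  80  77  36  23  60  74  75  75  76 101 118]
 [ 21  20  19  22  43  78  92  92  42  57  74  76  75  73  76 105]
 [ 20  20  19  20  20  31  76  73 103  93  77  75  75  74  74  78]
 [ 21  21  20  21  19  19  31  57  80  81  75  75  75  76  75  75]
 [ 21  20  21  21  20  20  19  20  42  77  79  77  76  76  75  76]
 [ 20  22  22  22  20  19  21  19  19  32  77  80
[... 589 characters left out ...]
01 -0.01 0.01 5.1; -0.0363 0.0068 -0.0001 -0.01 0 5.11; -0.0355 0.01 -0.0001 -0 0 5.1; -0.0345 0.0131 -0 -0.01 0.01 5.11; -0.0332 0.0161 -0.0001 -0 0 5.1; -0.0317 0.019 -0 -0.01 0.01 5.11; -0.0298 0.0218 -0.0001 -0 0 5.1
total shift [-0.450178    0.05715436  0.04007125] turn [-0.00023153  0.00443398  0.00147615]
-0.0346 0.0044 0.0031 -0 0 0; -0.0346 0.0044 0.0031 -0 0 0; -0.0346 0.0044 0.0031 -0 0 0; -0.0346 0.0044 0.0031 -0 0 0; -0.0346 0.0044 0.0031 -0 0 0; -0.0346 0.0044 0.0031 -0 0 0; -0.0347 0.0044 0.0031 -0 0 0; -0.0346 0.0044 0.0031 -0 0 0; -0.0347 0.0044 0.0031 -0 0 0; -0.0346 0.0044 0.003 -0 0 0; -0.0347 0.0044 0.0031 -0 0 0; -0.0346 0.0044 0.003 -0 0 0; -0.0347 0.0044 0.0031 -0 0 0
```

Call:
step_arm(series="-0.030 -0.0214 0 0 0 5.1; -0.032 -0.0186 0 0 0 5.1; -0.0334 -0.0157 0 0 0 5.1; -0.0347 -0.0126 0 0 0 5.1; -0.0357 -0.0095 0 0 0 5.1; -0.0364 -0.0063 0 0 0 5.1; -0.0368 -0.003 0 0 0 5.1; -0.0369 0 0 0 0 5.1; -0.0368 0.0035 0 0 0 5.1; -0.0363 0.0068 0 0 0 5.1; -0.0355 0.01 0 0 0 5.1; -0.0345 0.0131 0 0 0 5.1; -0.0332 0.0161 0 0 0 5.1; -0.0317 0.019 0 0 0 5.1; -0.0298 0.0218 0 0 0 5.1", fingers=0)

```text
t: 1.35
ee_pos: [0.5504, 0.0989, 0.2193]
ee_rot: [-2.45, -1.966, 0.001]
contact_force: [0.2, 0.9, 0.9]
width: 0.094
gripper_force: 0.0
```

Call:
step_arm(series="-0.034 0.0044 0.003 0 0 0; -0.035 0.0044 0.003 0 0 0; -0.035 0.0044 0.003 0 0 0; -0.035 0.0044 0.003 0 0 0; -0.035 0.0044 0.003 0 0 0; -0.035 0.0044 0.003 0 0 0; -0.035 0.0044 0.003 0 0 0; -0.035 0.0044 0.003 0 0 0; -0.035 0.0044 0.003 0 0 0; -0.035 0.0044 0.003 0 0 0; -0.034 0.0044 0.003 0 0 0; -0.034 0.0044 0.003 0 0 0; -0.034 0.0044 0.003 0 0 0; 0 0 0 0 0 0; 0 0 0 0 0 0")

```text
t: 2.6
ee_pos: [0.5085, -0.3548, 0.1797]
ee_rot: [-2.45, -1.965, 0.002]
contact_force: [0.6, -0.5, -0.6]
width: 0.0941
gripper_force: 0.0
```

Run:
```python
from h import *
s=env.observe(); print(s['t'],s['joints'].round(2))
plan(JAR+[0,0,.055],10)
snap('scene','s1.png');
```

```text
2.6 [ 0.34  0.66  0.37  1.65 -0.29  0.89  0.61]
total shift [0.00317059 0.00100027 0.12472877] turn [-0.08153617  0.04539987 -0.2286028 ]
0.0003 0.0001 0.0125 -0.01 0 -0.02; 0.0003 0.0001 0.0125 -0.01 0.01 -0.02; 0.0003 0.0001 0.0125 -0.01 0 -0.02; 0.0003 0.0001 0.0125 -0.01 0.01 -0.02; 0.0003 0.0001 0.0125 -0.01 0 -0.02; 0.0003 0.0001 0.0124 -0.01 0.01 -0.03; 0.0003 0.0001 0.0125 -0.01 0 -0.02; 0.0003 0.0001 0.0124 -0 0.01 -0.03; 0.0004 0.0001 0.0125 -0.01 0 -0.02; 0.0003 0 0.0124 -0 0.01 -0.03
```

Call:
step_arm(series="0.003 0.001 0.012 0 0 0; 0 0 0.013 0 0 0; 0 0 0.013 0 0 0; 0 0 0.013 0 0 0; 0 0 0.013 0 0 0; 0 0 0.013 0 0 0; 0 0 0.013 0 0 0; 0 0 0.013 0 0 0; 0 0 0.012 0 0 0; 0 0 0.01 0 0 0; 0 0 0 0 0 0; 0 0 0 0 0 0")

```text
t: 3.65
ee_pos: [0.5115, -0.3495, 0.0548]
ee_rot: [-2.445, -1.971, 0.001]
contact_force: [-0.6, 0.1, -0.8]
width: 0.0938
gripper_force: 0.0
```

Call:
step_arm(series="0 0 0 0 0 0; 0 0 0 0 0 0; 0 0 0 0 0 0; 0 0 0 0 0 0; 0 0 0 0 0 0; 0 0 0 0 0 0; 0 0 0 0 0 0; 0 0 0 0 0 0; 0 0 0 0 0 0; 0 0 0 0 0 0; 0 0 0 0 0 0; 0 0 0 0 0 0", fingers=130)

```text
t: 4.65
ee_pos: [0.5116, -0.3498, 0.0556]
ee_rot: [-2.446, -1.971, 0.0]
contact_force: [-1.5, -0.1, 3.9]
width: 0.0557
gripper_force: 30.0
```

Call:
step_arm(series="0 0 -0.004 0 0 0; 0 0 -0.01 0 0 0; 0 0 -0.014 0 0 0; 0 0 -0.016 0 0 0; 0 0 -0.016 0 0 0; 0 0 -0.016 0 0 0; 0 0 -0.016 0 0 0; 0 0 -0.016 0 0 0; 0 0 -0.016 0 0 0; 0 0 -0.016 0 0 0; 0 0 -0.01 0 0 0; 0 0 0 0 0 0")

```text
t: 5.65
ee_pos: [0.5129, -0.3506, 0.2079]
ee_rot: [2.443, 1.969, 0.002]
contact_force: [0.7, -0.1, -3.4]
width: 0.0555
gripper_force: 30.0
```

Run:
```python
from h import *
s=env.observe(); print(s['t'],s['ee_pos'],s['width'],s['contact_force'])
plan(PLACE+[0,0,.195],20)
```

```text
5.65 [ 0.51293731 -0.35056704  0.20794439] 0.055539169261672926 [ 0.72346873 -0.13725099 -3.3639855 ]
total shift [ 0.39362791 -0.08348055  0.00400067] turn [0.23754075 0.08692826 0.03479894]
0.0197 -0.0042 0.0002 0.01 0 0; 0.0197 -0.0042 0.0002 0.01 0 0; 0.0197 -0.0042 0.0002 0.01 0 0; 0.0197 -0.0042 0.0002 0.01 0.01 0; 0.0197 -0.0042 0.0002 0.01 0 0; 0.0197 -0.0042 0.0002 0.01 0.01 0; 0.0197 -0.0042 0.0002 0.01 0 0; 0.0197 -0.0042 0.0002 0.01 0.01 0; 0.0197 -0.0042 0.0002 0.01 0 0; 0.0197 -0.0042 0.0002 0.01 0.01 0; 0.0197 -0.0041 0.0002 0.01 0 0; 0.0197 -0.0042 0.0002 0.01 0.01 0; 0.0197 -0.0041 0.0002 0.01 0 0; 0.0196 -0.0042 0.0002 0.02 0.01 0; 0.0197 -0.0041 0.0003 0.01 0 0.01; 0.0196 -0.0042 0.0003 0.02 0.01 0; 0.0197 -0.0041 0.0002 0.01 0 0.01; 0.0196 -0.0042 0.0003 0.02 0.01 0; 0.0197 -0.0042 0.0002 0.01 0 0.01; 0.0196 -0.0041 0.0003 0.02 0.01 0
```

Call:
step_arm(series="0.01 -0.002 0 0 0 0; 0.018 -0.004 0 0 0 0; 0.022 -0.005 0 0 0 0; 0.022 -0.005 0 0 0 0; 0.022 -0.005 0 0 0 0; 0.022 -0.005 0 0 0 0; 0.022 -0.005 0 0 0 0; 0.022 -0.005 0 0 0 0; 0.022 -0.005 0 0 0 0; 0.022 -0.005 0 0 0 0; 0.022 -0.005 0 0 0 0; 0.022 -0.005 0 0 0 0; 0.022 -0.005 0 0 0 0; 0.022 -0.005 0 0 0 0; 0.022 -0.005 0 0 0 0; 0.022 -0.005 0 0 0 0; 0.022 -0.004 0 0 0 0; 0.02 -0.003 0 0 0 0; 0.01 -0.001 0 0 0 0; 0.006 0 0 0 0 0")

```text
t: 7.32
ee_pos: [0.5123, 0.0554, 0.2045]
ee_rot: [-2.442, -1.974, 0.002]
contact_force: [0.5, -0.5, -2.8]
width: 0.0556
gripper_force: 30.0
```

Call:
step_arm(series="0 0 0.004 0 0 0; 0 0 0.01 0 0 0; 0 0 0.012 0 0 0; 0 0 0.012 0 0 0; 0 0 0.008 0 0 0; 0 0 0.004 0 0 0; 0 0 0 0 0 0; 0 0 0 0 0 0")

```text
t: 7.98
ee_pos: [0.5135, 0.0524, 0.1553]
ee_rot: [2.447, 1.97, -0.001]
contact_force: [0.3, -0.7, -2.6]
width: 0.0552
gripper_force: 30.0
```

Run:
```python
from h import *
im=snap('scene','s2.png'); t=snap('top','t2.png')
s=env.observe(); print(s['t'],s['ee_pos'],s['width'],s['contact_force'])
plan(PLACE+[0,0,.064],14)
cv2.imwrite('pics/c3.png',np.hstack([cv2.resize(im[120:260,200:340],(560,560),interpolation=2)]))
```

```text
8.0833 [0.51392558 0.05285618 0.15589552] 0.055175879185901805 [-0.07364309 -0.5109118  -2.33297262]
total shift [-0.0008244   0.00119063  0.08389655] turn [ 0.05744055 -0.01456012  0.00121806]
-0.0001 0.0001 0.006 0 -0 0; -0.0001 0.0001 0.006 0 -0 0; -0.0001 0.0001 0.006 0 -0 0; -0 0.0001 0.006 0.01 -0 0; -0.0001 0.0001 0.006 0 -0 0; -0 0.0001 0.006 0.01 -0 0; -0.0001 0.0001 0.006 0 -0 0; -0 0.0001 0.006 0.01 -0 0; -0.0001 0.0001 0.006 0 -0 0; -0 0.0001 0.006 0.01 -0 0; -0.0001 0.0001 0.006 0 -0 0; -0 0 0.006 0.01 -0 0; -0.0001 0.0001 0.0059 0 -0.01 0; -0 0 0.006 0.01 -0 0
```

View pics/c3.png

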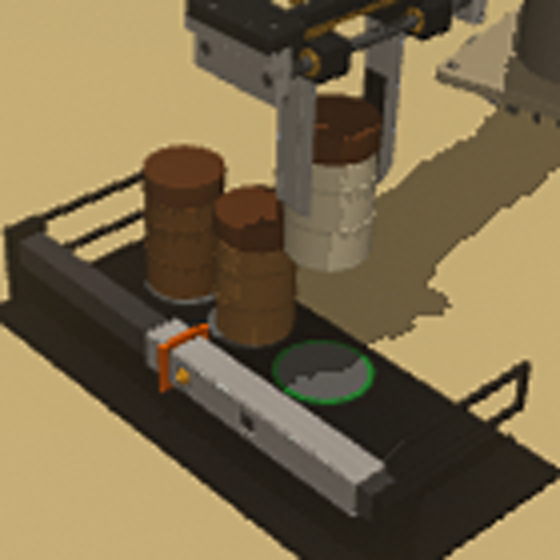

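The jar hangs upright over the ring: jar axis at crop column ~329, ring centre ~324. I'll lower it gently.

Call:
step_arm(series="-0.001 0.001 0.006 0 0 0; 0 0 0.01 0 0 0; 0 0 0.011 0 0 0; 0 0 0.011 0 0 0; 0 0 0.011 0 0 0; 0 0 0.011 0 0 0; 0 0 0.009 0 0 0; 0 0 0.006 0 0 0; 0 0 0.003 0 0 0; 0 0 0.002 0 0 0; 0 0 0 0 0 0; 0 0 0 0 0 0")

```text
t: 9.08
ee_pos: [0.5145, 0.0519, 0.0757]
ee_rot: [2.446, 1.971, 0.001]
contact_force: [0.7, 0.5, -3.1]
width: 0.0551
gripper_force: 30.0
```

Call:
step_arm(series="0 0 0.001 0 0 0; 0 0 0.0005 0 0 0; 0 0 0.0005 0 0 0; 0 0 0 0 0 0; 0 0 0 0 0 0")

```text
t: 9.5
ee_pos: [0.5143, 0.052, 0.0736]
ee_rot: [2.446, 1.971, 0.0]
contact_force: [-0.1, 0.4, -2.3]
width: 0.0555
gripper_force: 30.0
```

Call:
step_arm(series="0 0 0.0015 0 0 0; 0 0 0.0015 0 0 0; 0 0 0.0015 0 0 0; 0 0 0.0015 0 0 0; 0 0 0.001 0 0 0; 0 0 0 0 0 0; 0 0 0 0 0 0")

```text
t: 10.08
ee_pos: [0.5142, 0.0519, 0.0664]
ee_rot: [-2.446, -1.971, 0.0]
contact_force: [-0.8, -0.3, -3.0]
width: 0.0558
gripper_force: 30.0
```

Call:
step_arm(series="0 0 0.0005 0 0 0; 0 0 0.0005 0 0 0; 0 0 0 0 0 0; 0 0 0 0 0 0")

```text
t: 10.42
ee_pos: [0.5142, 0.052, 0.0655]
ee_rot: [-2.446, -1.971, -0.0]
contact_force: [-0.9, -0.2, -3.2]
width: 0.0552
gripper_force: 30.0
```

Call:
step_arm(series="0 0 0.0005 0 0 0; 0 0 0.0005 0 0 0; 0 0 0 0 0 0; 0 0 0 0 0 0")

```text
t: 10.75
ee_pos: [0.5142, 0.0519, 0.0644]
ee_rot: [-2.446, -1.971, 0.0]
contact_force: [0.2, 1.0, -3.6]
width: 0.0557
gripper_force: 30.0
```

Call:
step_arm(series="0 0 0.0005 0 0 0; 0 0 0.0005 0 0 0; 0 0 0 0 0 0; 0 0 0 0 0 0")

```text
t: 11.08
ee_pos: [0.5143, 0.052, 0.0636]
ee_rot: [-2.446, -1.971, -0.0]
contact_force: [-0.9, -0.6, 0.2]
width: 0.0554
gripper_force: 30.0
```

Call:
step_arm(series="0 0 0.0003 0 0 0; 0 0 0 0 0 0")

```text
t: 11.25
ee_pos: [0.5142, 0.052, 0.0636]
ee_rot: [-2.446, -1.971, -0.001]
contact_force: [-1.7, -0.1, 3.6]
width: 0.0551
gripper_force: 30.0
```

Call:
step_arm(series="0 0 0 0 0 0; 0 0 0 0 0 0; 0 0 0 0 0 0; 0 0 0 0 0 0; 0 0 0 0 0 0; 0 0 0 0 0 0; 0 0 0 0 0 0; 0 0 0 0 0 0", fingers=50)

```text
t: 11.92
ee_pos: [0.5142, 0.0519, 0.0631]
ee_rot: [-2.446, -1.971, 0.0]
contact_force: [0.1, -0.6, 0.2]
width: 0.0757
gripper_force: 0.0
```

Call:
step_arm(series="0 0 -0.005 0 0 0; 0 0 -0.013 0 0 0; 0 0 -0.016 0 0 0; 0 0 -0.016 0 0 0; 0 0 -0.016 0 0 0; 0 0 -0.016 0 0 0; 0 0 -0.016 0 0 0; 0 0 -0.01 0 0 0; 0 0 0 0 0 0; 0 0 0 0 0 0")

```text
t: 12.75
ee_pos: [0.5143, 0.0521, 0.1714]
ee_rot: [2.446, 1.971, 0.001]
contact_force: [-0.6, 0.6, -0.0]
width: 0.0756
gripper_force: 0.0
```

Run:
```python
from h import *
im=snap('scene','s3.png')
s=env.observe(); print(s['t'],s['ee_pos'],s['width'],s['contact_force'])
plan(GRIP+[0,0,.12],8)
cv2.imwrite('pics/c4.png',cv2.resize(im[120:260,190:340],(750,600)[:1]+(700,))[:600] if 0 else cv2.resize(im[130:250,195:345],(750,600),interpolation=2))
```

```text
12.8 [0.51382508 0.05209511 0.17077878] 0.07543262822578105 [0.20648647 0.68702136 0.31042055]
total shift [-0.01205544  0.09612708 -0.00128146] turn [-0.03600545  0.0008138   0.03872334]
-0.0015 0.012 -0.0002 -0 0 0; -0.0015 0.012 -0.0002 -0.01 0 0.01; -0.0015 0.012 -0.0001 -0 0 0; -0.0015 0.012 -0.0002 -0.01 0 0.01; -0.0015 0.012 -0.0001 -0 0 0; -0.0015 0.012 -0.0002 -0.01 0 0.01; -0.0015 0.0121 -0.0001 -0 0 0; -0.0015 0.012 -0.0002 -0.01 0 0.01
```

View pics/c4.png

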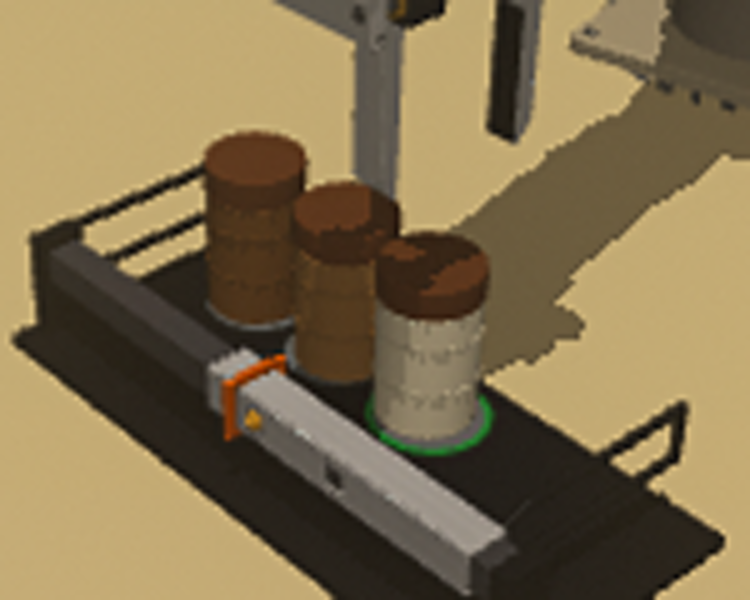

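The jar stands upright inside the green ring (crop 430,430), and the retainer and the other jars haven't moved. Next, over to the button.

Call:
step_arm(series="-0.001 0.008 0 0 0 0; -0.001 0.013 0 0 0 0; -0.001 0.013 0 0 0 0; -0.002 0.013 0 0 0 0; -0.002 0.014 0 0 0 0; -0.002 0.014 0 0 0 0; -0.001 0.012 0 0 0 0; -0.001 0.009 0 0 0 0; 0 0 0.004 0 0 0; 0 0 0.012 0 0 0; 0 0 0.015 0 0 0; 0 0 0.015 0 0 0; 0 0 0.012 0 0 0; 0 0 0.008 0 0 0; 0 0 0.002 0 0 0; 0 0 0 0 0 0; 0 0 0 0 0 0", fingers=115)

```text
t: 14.22
ee_pos: [0.6059, 0.0208, 0.1035]
ee_rot: [2.446, 1.971, 0.001]
contact_force: [0.7, -0.2, 0.7]
width: 0.0513
gripper_force: 0.0
```

Run:
```python
from h import *
im=snap('scene','s4.png');t=snap('top','t4.png')
s=env.observe(); print(s['t'],s['ee_pos'],s['width'],s['contact_force'])
plan(GRIP+YR*.001+[0,0,-.005],1)
a=cv2.resize(im[150:250,190:310],(720,600),interpolation=2); cv2.imwrite('pics/c5.png',a)
```

```text
14.3167 [0.60625423 0.0207778  0.10389744] 0.05187105494919972 [-0.65859659  0.81047106  0.31436455]
total shift [-0.00010291 -0.00092181  0.05689618] turn [ 0.07928495 -0.02123429  0.02671337]
-0.0001 -0.0009 0.0569 0.08 -0.02 0.03
```

View pics/c5.png

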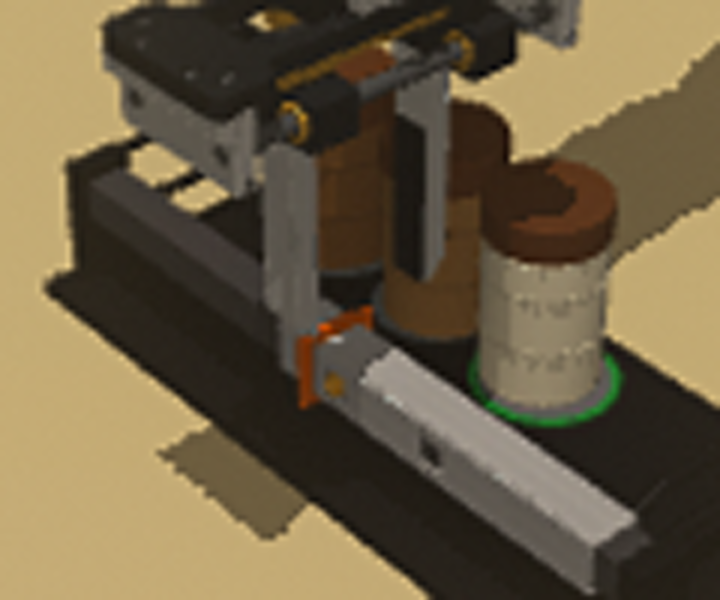

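The fingers straddle the tube just above the sleeve, clear of the jars, with the button at crop (333,384). Going down.

Call:
step_arm(series="0 -0.001 0.004 0 0 0; 0 0 0.008 0 0 0; 0 0 0.008 0 0 0; 0 0 0.008 0 0 0; 0 0 0.008 0 0 0; 0 0 0.008 0 0 0; 0 0 0.007 0 0 0; 0 0 0.004 0 0 0; 0 0 0.002 0 0 0; 0 0 0 0 0 0; 0 0 0 0 0 0")

```text
t: 15.23
ee_pos: [0.6049, 0.0209, 0.0462]
ee_rot: [2.446, 1.971, 0.0]
contact_force: [-0.4, 0.7, 0.2]
width: 0.0515
gripper_force: 0.0
```

Call:
step_arm(series="0 0 0 0 0 0; 0 0 0 0 0 0; 0 0 0 0 0 0; 0 0 0 0 0 0; 0 0 0 0 0 0; 0 0 0 0 0 0", fingers=165)

```text
t: 15.73
ee_pos: [0.6049, 0.021, 0.0463]
ee_rot: [2.446, 1.971, 0.0]
contact_force: [-0.7, 0.6, 0.4]
width: 0.0333
gripper_force: 0.1
```

Run:
```python
from h import *
s=env.observe(); print(s['t'],s['ee_pos'],s['width'],s['contact_force'])
d=s['ee_pos']-GRIP; print(d@XR,d@YR,d[2])
a=cv2.resize(snap('scene','s5.png')[150:250,190:310],(720,600),interpolation=2); cv2.imwrite('pics/c6.png',a)
```

```text
15.7333 [0.60489383 0.02098844 0.04629715] 0.03331787093272059 [-0.6735672   0.58586911  0.43956773]
-0.0005310115760875854 0.0009982323484264983 -0.005702851149396754
```

View pics/c6.png

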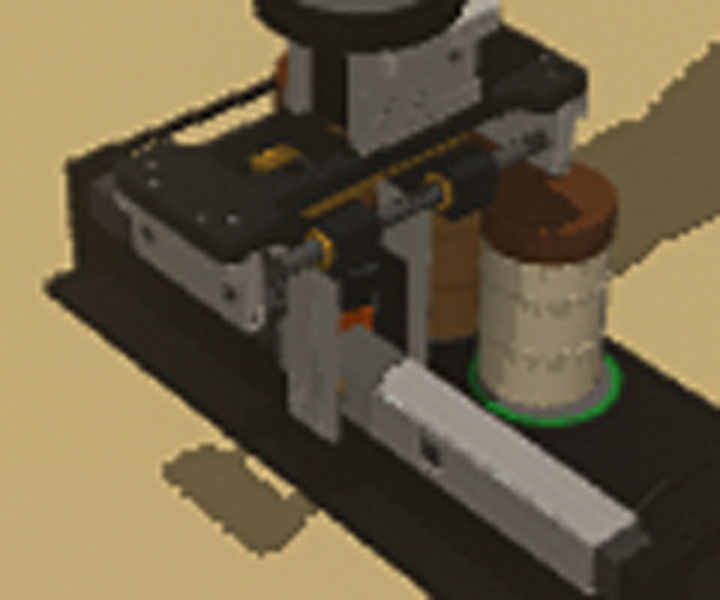

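The finger covers the button, with its edge just peeking out at (340,384), and sits behind the flange. I'll close in small steps.

Call:
step_arm(series="0 0 0 0 0 0; 0 0 0 0 0 0; 0 0 0 0 0 0; 0 0 0 0 0 0", fingers=180)

```text
t: 16.12
ee_pos: [0.6059, 0.0208, 0.0465]
ee_rot: [2.445, 1.97, 0.002]
contact_force: [3.7, -0.2, -0.3]
width: 0.0275
gripper_force: 1.8
```

Call:
step_arm(series="0 0 0 0 0 0; 0 0 0 0 0 0; 0 0 0 0 0 0; 0 0 0 0 0 0", fingers=188)

```text
t: 16.45
ee_pos: [0.6053, 0.0209, 0.0464]
ee_rot: [2.446, 1.971, 0.001]
contact_force: [4.5, -1.1, 0.1]
width: 0.0245
gripper_force: 2.5
```

Call:
step_arm(series="0 0 0 0 0 0; 0 0 0 0 0 0; 0 0 0 0 0 0; 0 0 0 0 0 0", fingers=191)

```text
t: 16.78
ee_pos: [0.605, 0.021, 0.0464]
ee_rot: [2.446, 1.971, 0.001]
contact_force: [4.3, -1.0, 1.2]
width: 0.0239
gripper_force: 14.0
```

Call:
step_arm(series="-0.0004 0 0 0 0 0; -0.0004 0 0 0 0 0; -0.0004 0 0 0 0 0; 0 0 0 0 0 0")

```text
t: 17.12
ee_pos: [0.605, 0.0209, 0.0464]
ee_rot: [-2.445, -1.972, -0.003]
contact_force: [4.4, 2.3, 3.2]
width: 0.0239
gripper_force: 14.1
```

Call:
step_arm(series="-0.0004 0 0 0 0 0; -0.0004 0 0 0 0 0; 0 0 0 0 0 0")

```text
t: 17.37
ee_pos: [0.605, 0.0208, 0.0464]
ee_rot: [-2.445, -1.972, -0.003]
contact_force: [5.5, 1.6, 2.1]
width: 0.0237
gripper_force: 14.1
```

Call:
step_arm(series="-0.0005 0 0 0 0 0; -0.0005 0 0 0 0 0; 0 0 0 0 0 0")

```text
t: 17.62
ee_pos: [0.6048, 0.0201, 0.0464]
ee_rot: [-2.444, -1.972, -0.004]
contact_force: [4.4, 3.5, 2.4]
width: 0.0238
gripper_force: 14.1
```

Call:
step_arm(series="-0.0005 0 0 0 0 0; -0.0005 0 0 0 0 0; 0 0 0 0 0 0")

```text
t: 17.87
ee_pos: [0.6046, 0.0192, 0.0464]
ee_rot: [-2.444, -1.972, -0.004]
contact_force: [5.8, 2.5, 2.2]
width: 0.0242
gripper_force: 14.1
```

Call:
step_arm(series="-0.0007 0 0 0 0 0; -0.0007 0 0 0 0 0; -0.0007 0 0 0 0 0; 0 0 0 0 0 0")

```text
t: 18.2
ee_pos: [0.6043, 0.0176, 0.0464]
ee_rot: [-2.444, -1.972, -0.005]
contact_force: [6.2, 4.8, 1.7]
width: 0.0239
gripper_force: 14.0
```

Call:
step_arm(series="-0.0007 0 0 0 0 0; -0.0007 0 0 0 0 0; -0.0007 0 0 0 0 0; -0.0007 0 0 0 0 0; 0 0 0 0 0 0")

```text
t: 18.62
ee_pos: [0.604, 0.0164, 0.0464]
ee_rot: [-2.442, -1.972, -0.007]
contact_force: [6.8, 6.2, 1.2]
width: 0.0238
gripper_force: 13.9
```

```bash
cat >> h.py <<'E'
def hole(im):
    # dark hole on the sleeve's side face: darkest spot just under its lit upper edge
    o0=np.array(proj('scene',GRIP+XR*.012+YR*.055)); out=[]
    g=cv2.resize(im,None,fx=4,fy=4,interpolation=cv2.INTER_CUBIC).min(2).astype(float)
    for s in np.arange(-.05,.14,.001):
        u,v=proj('scene',GRIP+XR*.012+YR*s+[0,0,-.003]); out.append((s,g[int((v+1.1)*4+1.5),int((u+1.5)*4+1.5)]))
    a=np.array(out); return a
E
python3 - <<'E'
from h import *
for f in('s5.png','new'):
    im=snap('scene','s6.png') if f=='new' else cv2.imread('pics/'+f)
    a=hole(im); m=(a[:,0]>.015)&(a[:,0]<.09); print(f); print((a[m][::2]*[1000,1]).astype(int).tolist())
s=env.observe(); d=s['ee_pos']-GRIP; print(d@XR,d@YR)
E
```

```text
s5.png
[[15, 69], [17, 68], [19, 69], [21, 73], [23, 77], [25, 79], [27, 78], [29, 77], [31, 78], [33, 79], [35, 79], [37, 79], [39, 78], [41, 79], [43, 78], [45, 79], [47, 86], [49, 69], [51, 61], [53, 50], [55, 40], [57, 43], [59, 34], [61, 73], [63, 89], [65, 81], [67, 78], [69, 78], [71, 78], [73, 79], [75, 80], [77, 77], [79, 78], [81, 79], [83, 79], [85, 78], [87, 78], [89, 79]]
new
[[15, 74], [17, 78], [19, 78], [21, 79], [23, 79], [25, 78], [27, 78], [29, 79], [31, 79], [33, 78], [35, 78], [37, 79], [39, 79], [41, 80], [43, 86], [45, 80], [47, 57], [49, 29], [51, 50], [53, 46], [55, 48], [57, 73], [59, 79], [61, 79], [63, 78], [65, 79], [67, 78], [69, 78], [71, 78], [73, 78], [75, 78], [77, 78], [79, 79], [81, 79], [83, 78], [85, 79], [87, 79], [89, 79]]
-0.000429525762394083 -0.0036669414146311653
```

The hole moved about 4 mm along with the fingers, so the sleeve is sliding. Continuing.

Call:
step_arm(series="-0.001 0 0 0 0 0; -0.001 0 0 0 0 0; -0.001 0 0 0 0 0; -0.001 0 0 0 0 0; -0.001 0 0 0 0 0; -0.001 0 0 0 0 0; 0 0 0 0 0 0")

```text
t: 19.25
ee_pos: [0.6022, 0.0082, 0.0464]
ee_rot: [-2.445, -1.972, -0.003]
contact_force: [4.8, 1.2, 2.4]
width: 0.024
gripper_force: 13.7
```

Call:
step_arm(series="-0.001 0 0 0 0 0; -0.001 0 0 0 0 0; -0.001 0 0 0 0 0; -0.001 0 0 0 0 0; -0.001 0 0 0 0 0; -0.001 0 0 0 0 0; -0.001 0 0 0 0 0; -0.001 0 0 0 0 0; -0.001 0 0 0 0 0; -0.001 0 0 0 0 0")

```text
t: 20.08
ee_pos: [0.6002, -0.001, 0.0464]
ee_rot: [-2.444, -1.972, -0.004]
contact_force: [5.8, 2.9, 2.4]
width: 0.0239
gripper_force: 13.7
```

Call:
step_arm(series="-0.001 0 0 0 0 0; -0.001 0 0 0 0 0; -0.001 0 0 0 0 0; -0.001 0 0 0 0 0; -0.001 0 0 0 0 0; -0.001 0 0 0 0 0; -0.001 0 0 0 0 0; -0.001 0 0 0 0 0; -0.001 0 0 0 0 0; -0.001 0 0 0 0 0; -0.001 0 0 0 0 0; -0.001 0 0 0 0 0; -0.001 0 0 0 0 0; -0.001 0 0 0 0 0; -0.001 0 0 0 0 0; -0.001 0 0 0 0 0; -0.001 0 0 0 0 0; -0.001 0 0 0 0 0; -0.001 0 0 0 0 0; -0.001 0 0 0 0 0")

```text
t: 21.75
ee_pos: [0.5958, -0.0204, 0.0464]
ee_rot: [-2.444, -1.972, -0.004]
contact_force: [5.4, 3.2, 2.7]
width: 0.0244
gripper_force: 13.7
```

Call:
step_arm(series="-0.0008 0 0 0 0 0; -0.0008 0 0 0 0 0; -0.0008 0 0 0 0 0; -0.0008 0 0 0 0 0")

```text
t: 22.08
ee_pos: [0.5951, -0.0236, 0.0463]
ee_rot: [-2.444, -1.972, -0.004]
contact_force: [4.6, 3.7, 3.0]
width: 0.0239
gripper_force: 13.7
```

Call:
step_arm(series="-0.0005 0 0 0 0 0; -0.0005 0 0 0 0 0; -0.0005 0 0 0 0 0; -0.0005 0 0 0 0 0")

```text
t: 22.42
ee_pos: [0.5947, -0.0256, 0.0463]
ee_rot: [-2.444, -1.972, -0.004]
contact_force: [5.3, 2.8, 3.5]
width: 0.0239
gripper_force: 13.7
```

Call:
step_arm(series="-0.0005 0 0 0 0 0; -0.0005 0 0 0 0 0; -0.0005 0 0 0 0 0; -0.0005 0 0 0 0 0")

```text
t: 22.75
ee_pos: [0.5943, -0.0275, 0.0464]
ee_rot: [-2.444, -1.972, -0.004]
contact_force: [5.5, 2.8, 1.9]
width: 0.024
gripper_force: 13.7
```

Travel is about 49.6 mm.

Call:
step_arm(series="-0.0005 0 0 0 0 0; -0.0005 0 0 0 0 0; -0.0005 0 0 0 0 0")

```text
t: 23.0
ee_pos: [0.594, -0.029, 0.0464]
ee_rot: [-2.444, -1.972, -0.004]
contact_force: [5.5, 3.1, 3.4]
width: 0.024
gripper_force: 13.7
```

Call:
step_arm(series="-0.0005 0 0 0 0 0; -0.0005 0 0 0 0 0; -0.0005 0 0 0 0 0")

```text
t: 23.25
ee_pos: [0.5931, -0.0328, 0.0464]
ee_rot: [2.446, 1.971, 0.001]
contact_force: [3.3, 0.1, 3.5]
width: 0.0238
gripper_force: 13.5
```

The sleeve jumped forward and the force dropped, so the button is probably popping into the hole. I'll test gently.

Call:
step_arm(series="-0.0005 0 0 0 0 0; -0.0005 0 0 0 0 0; 0 0 0 0 0 0")

```text
t: 23.5
ee_pos: [0.593, -0.0334, 0.0463]
ee_rot: [-2.446, -1.971, -0.001]
contact_force: [4.0, 1.8, 4.8]
width: 0.024
gripper_force: 13.6
```

Call:
step_arm(series="-0.0005 0 0 0 0 0; -0.0005 0 0 0 0 0; 0 0 0 0 0 0")

```text
t: 23.75
ee_pos: [0.5928, -0.0342, 0.0464]
ee_rot: [-2.446, -1.971, -0.001]
contact_force: [4.0, 1.5, 5.2]
width: 0.0239
gripper_force: 13.6
```

Run:
```python
from h import *
im=snap('scene','s7.png'); cv2.imwrite('pics/c7.png',cv2.resize(im[175:245,205:295],(720,560),interpolation=2))
a=hole(im); m=(a[:,0]>-.045)&(a[:,0]<.09); print((a[m][::2]*[1000,1]).astype(int).tolist())
```

```text
[[-44, 69], [-41, 70], [-39, 69], [-37, 69], [-35, 71], [-33, 76], [-31, 80], [-29, 80], [-27, 80], [-25, 80], [-23, 80], [-21, 79], [-19, 79], [-17, 80], [-15, 80], [-13, 81], [-11, 85], [-9, 85], [-7, 67], [-5, 43], [-3, 30], [-1, 22], [0, 12], [2, 26], [4, 52], [6, 67], [8, 75], [10, 79], [12, 79], [14, 78], [16, 78], [18, 79], [20, 79], [22, 80], [24, 80], [26, 79], [28, 79], [30, 80], [32, 79], [34, 78], [36, 79], [38, 79], [40, 80], [42, 80], [44, 80], [46, 80], [48, 79], [50, 78], [52, 78], [54, 78], [56, 78], [58, 80], [60, 80], [62, 79], [64, 79], [66, 79], [68, 80], [70, 80], [72, 80], [74, 80], [76, 79], [78, 80], [80, 81], [82, 81], [84, 79], [86, 58], [88, 41]]
```

View pics/c7.png

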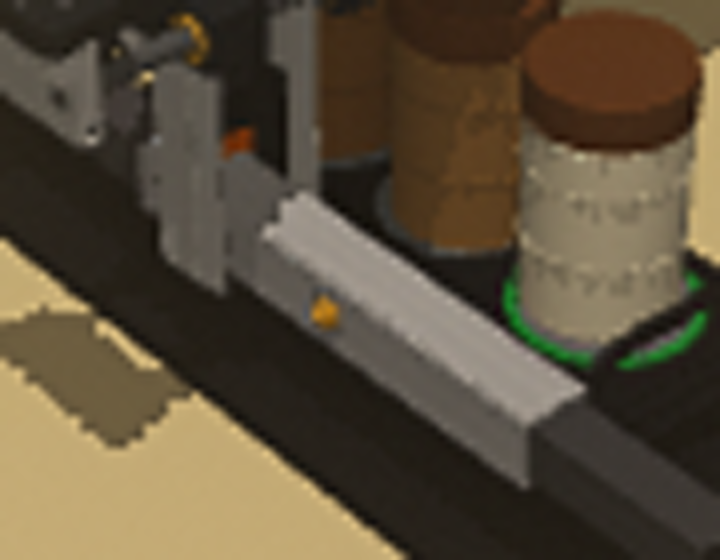

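The button stands out in the second hole at scene pixel (245.6,214), the same place as at the start. The jars stand untouched. Releasing and retreating.

Call:
step_arm(series="0 0 0 0 0 0; 0 0 0 0 0 0; 0 0 0 0 0 0; 0 0 0 0 0 0; 0 0 0 0 0 0; 0 0 0 0 0 0; 0 0 0 0 0 0; 0 0 0 0 0 0", fingers=115)

```text
t: 24.47
ee_pos: [0.5924, -0.0348, 0.0461]
ee_rot: [-2.446, -1.971, 0.001]
contact_force: [0.1, 0.4, 0.4]
width: 0.0515
gripper_force: 0.0
```

Call:
step_arm(series="0 0 -0.004 0 0 0; 0 0 -0.01 0 0 0; 0 0 -0.014 0 0 0; 0 0 -0.016 0 0 0; 0 0 -0.016 0 0 0; 0 0 -0.016 0 0 0; 0 0 -0.016 0 0 0; 0 0 -0.016 0 0 0; 0 0 -0.016 0 0 0; 0 0 -0.014 0 0 0; 0 0 -0.006 0 0 0; 0 0 0 0 0 0; 0 0 0 0 0 0")

```text
t: 25.55
ee_pos: [0.5925, -0.0347, 0.1904]
ee_rot: [2.446, 1.971, 0.001]
contact_force: [0.5, 0.6, 0.6]
width: 0.0514
gripper_force: 0.0
```

Run:
```python
from h import *
im=snap('scene','s8.png'); cv2.imwrite('pics/c8.png',cv2.resize(im[130:250,195:345],(750,600),interpolation=2))
print(env.observe()['contact_force'],env.observe()['width'])
```

```text
[-0.43278092 -0.02263594 -0.10920509] 0.05176013655063165
```

View pics/c8.png

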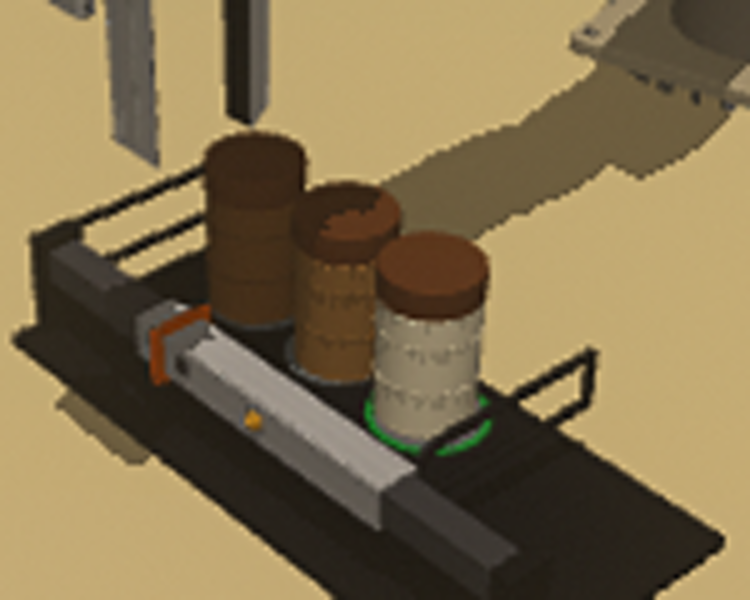

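The first hole is now empty at (182,365), the button stands out of the second at (254,420), all three jars are upright, and the arm touches nothing. Handing in.

```bash
python3 -c "
from cell import env
print(env.sign_off())"
```

```text
the job is handed in; nothing more can be done
None
```

The job is handed in: the white jar stands released on its green-ringed place, the button has popped out of the second hole with the retainer about 56 mm closed, and the arm is clear; the sign-off gave no verdict.

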